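Open the filter unit: snap tab in, cover off

ROBOT

A 6-joint arm with a two-finger parallel gripper is mounted at the origin on the work surface. World frame = base frame: x ahead of the robot, y to its left, z up, the work surface at z = 0. Lengths are in m, angles in degrees, forces in N, time in s.
With the tool pointing down it reaches from about 0.4 to 0.825 m from the base axis. Payload 7 kg.
Tool frame: the origin (TCP) lies on the mounting face of the last link; the fingertips stand 178 mm ahead of it and the grasp point (between the pads) lies 159 mm ahead of it; z points along the fingers, y is the direction in which the jaws open and shut (so a half turn about z gives the same grasp; the last joint's range is limited). The gripper opens to 88 mm and grips with 3 to 60 N. Pads are 19 mm wide; open, the fingers measure 130 mm over their backs; the gripper's body (78 mm by 193 mm) begins 47 mm behind the grasp point.
Start: joints at [87.439, 20.546, 0.682, 0, -70.136, -16.507], TCP at [0.221, 0.638, 0.405] pointing down, gripper open.
Joint ranges: [-176.03, 176.03], [-82.01, 121.73], [-58.28, 71.71], [-173.87, 95.51], [-174.79, -0.11], [-173.66, 173.66]. Speed limits (degrees/s): [136.94, 136.94, 172.46, 180, 180, 180].

INTERFACE

Orientations are given as [roll, pitch, yaw] about the fixed x, y, z axes, in that order (R = Rz(yaw) Ry(pitch) Rx(roll)).
In Python, from plant import r gives the robot as it stands. The module is installed in compiled form; this text tells all that it offers.
- The arm moves only by the tool carry_out, never from a script. Its argument "plan" is a list of rows, each a list of 3 entries, a list of its own where there are three numbers: the shift along the tool's x, y, z in m, then the turn, a rotation vector about the tool's x, y, z in degrees, then the closure in counts, from 0 (fully open) to 255 (shut). In form: [[[x, y, z], [ax, ay, az], hand], ...]. A call has 1 to 12 rows; each row shifts and turns the commanded pose from where the row before left it, along the tool's axes as they then stand; what a row does not reach is not made up. A row lasts 1/12 s, in which the tool goes at most 41.7 mm and 7.16 degrees, less where a joint would pass 70% of its speed; a pose out of reach is approached as far as the arm can. A call is refused whole if a number of a shift passes 0.0417 or a number of a turn 7.16, either way. A call with a gripper value outside its range is refused whole. The fingers move at their own pace and stop on an object; "grip_force" is the grip in N (left out, the last holds). Time passes only in rows, so rows that do not move let the fingers close. It gives the time, the measured TCP pose, the force and the opening at its end, in the units of the state.
- r.get_state(): the state, without advancing time (a new reading comes with each control period).
- r.capture(name): name is "side" or "top"; returns the picture (384x512x3 uint8, red, green, blue); there is no depth.
- r.get_calibration(name): a dict with "K" (3x3 intrinsics, pixels), "rvec" (rotation vector, rad) and "tvec" (3), from world to camera coordinates, as OpenCV has them. Camera axes: x right, y down, z forward; pixel columns grow to the right and rows downward; lengths in m; the calibration is good to about 2 mm. A picture is of the moment at which its call begins. get_calibration takes no time and is no camera call.
- r.close_job(): hands the job in, once; it reports no verdict.
The state is a dict: "time_s": time; "joints": joint angles; "qd": joint speeds; "joint_torque": joint torques, N m; "tcp_pos": TCP position; "eef_rot": TCP orientation; "contact_force": force on the tool from outside, world axes, zero at the start; "moment": the same for the moment, N m; "gripper_width": finger opening in m.
Only numpy, scipy, OpenCV 4.12 (cv2) and the standard library are available. Lean on these libraries where they do the work, as an engineer would, in place of code of your own. Each camera call takes 0.05 s, during which the arm holds its last target. There are 200 camera calls.

TASK

The larger of the two filter units on the bench is due for a new filter. With the fingertips press its snap tab fully in, flush with the deck, then push the released cover along its guides off its seat until the filter well is completely uncovered, leaving the cover lying flat on the unit's parking deck. Push only: do not lift or tip the cover, and leave the smaller unit and everything else on the bench alone.

Things in the scene. Friction and masses are not known exactly. Their poses are not given: they have to be found in the camera images.
- unit_large: the larger (wider) of two white filter units, fixed, 205 mm long (x), 132 mm wide (y); origin at bench level, z up. The cover slides off along its +x. Flat deck 60 mm above the bench, from -x to +x: back stop 14 mm high, seat with filter well (under the cover), snap tab (x -13.5 to 38.5 mm), bare parking deck, end lip 9 mm high with inner face at x 91 mm.
- tab_large (a joint): snap tab of the larger unit: how far it is pressed down, 0 m = out (its top 10 mm above the deck, blocking the cover), 0.010 m = fully in, flush with the deck. It moves straight down at about 4 N and stays where it is left (no spring back). The cover passes over it from about 0.007 m.
- tab_large_top (a point): centre of the top face of that snap tab, a black rectangular key 52 mm (unit x) by 34 mm (unit y), at unit x 12.5 mm, y 0; moves with the tab, 70 mm above the bench when out. Cover's front edge is 28 mm from this point.
- cover_large: grey filter cover of the larger unit, a loose plate 80 mm long (x) by 96 mm wide, 10 mm thick, about 120 g, with a grip rib across its top (12 mm thick in x, 72 mm wide, 18 mm high above the plate). Origin under its centre, at unit x -55.5 mm and 63 mm above the bench when seated; 1.5 mm side play. It can slide 106 mm to the end lip; the well is clear after 75 mm.
- rib_large (a point): centre of the top edge of that cover's grip rib: 10 mm behind (-x) the cover's centre, 28 mm above its underside; the rib's back face is 6 mm further in -x.
- well_large (a point): centre of the larger unit's filter well at deck height, unit x -55.5 mm (fixed to the unit); the well is 70 mm long in x. Beside it and along the whole deck run side guides 14 mm high, 99 mm apart; inside them runners 3 mm high carry the cover.
- unit_small: the smaller (narrower) of two white filter units, fixed, 205 mm long (x), 96 mm wide (y); origin at bench level, z up. The cover slides off along its +x. Flat deck 60 mm above the bench, from -x to +x: back stop 14 mm high, seat with filter well (under the cover), snap tab (x -13.5 to 38.5 mm), bare parking deck, end lip 9 mm high with inner face at x 91 mm.
- tab_small (a joint): snap tab of the smaller unit: how far it is pressed down, 0 m = out (its top 10 mm above the deck, blocking the cover), 0.010 m = fully in, flush with the deck. It moves straight down at about 4 N and stays where it is left (no spring back). The cover passes over it from about 0.007 m.
- tab_small_top (a point): centre of the top face of that snap tab, a black rectangular key 52 mm (unit x) by 34 mm (unit y), at unit x 12.5 mm, y 0; moves with the tab, 70 mm above the bench when out. Cover's front edge is 28 mm from this point.
- cover_small: grey filter cover of the smaller unit, a loose plate 80 mm long (x) by 60 mm wide, 10 mm thick, about 80 g, with a grip rib across its top (12 mm thick in x, 36 mm wide, 18 mm high above the plate). Origin under its centre, at unit x -55.5 mm and 63 mm above the bench when seated; 1.5 mm side play. It can slide 106 mm to the end lip; the well is clear after 75 mm.
- rib_small (a point): centre of the top edge of that cover's grip rib: 10 mm behind (-x) the cover's centre, 28 mm above its underside; the rib's back face is 6 mm further in -x.
- well_small (a point): centre of the smaller unit's filter well at deck height, unit x -55.5 mm (fixed to the unit); the well is 70 mm long in x. Beside it and along the whole deck run side guides 14 mm high, 63 mm apart; inside them runners 3 mm high carry the cover.
- bottle: small round reagent bottle, 42 mm across, 85 mm tall, upright; origin under its centre
- dish: closed flat round dish, 90 mm across, 14 mm high; origin under its centre
- beaker: glass beaker, 68 mm across, 85 mm tall; origin under its centre
- spatula: flat steel spatula with a black handle, 160 mm long, lying flat on the bench
- tip_box: open blue box with compartments, 85 x 120 x 50 mm; origin under its centre
- rack: tube rack with capped tubes, 70 x 206 mm, 100 mm tall; origin under its centre
- spare_filter: loose spare pleated filter, 70 x 64 x 20 mm; origin under its centre
Mind the look-alikes: they are no part of the job. Leave any pink look-alike of the cover_large alone.

How it is judged:
By the outcome, as a careful person would: the job done as asked, in the order asked, and still so for the second after the job is handed in, with the robot touching nothing.
It also fails if it takes over 40 s, if anything falls off the work surface, if the arm or the gripper's body presses on something with over 40 N, if the wrist force passes 120 N, or if a joint passes its speed limit or range.

## Working session

There is one attempt and no reset: what is moved stays moved. The work goes in short steps, Python scripts to look and compute and a tool call to move; the robot and the scene stay as the last step left them, time stands still between calls to the robot, and variables do not carry over. Pictures are saved under pics/ and viewed, about 8 in all and at most 12, crops included, and the job is handed in when it is done.

Besides the shell and the picture viewer there is one more tool, called after ">>>" as name(argument=value, ...), one argument or row to a line, values as JSON. carry_out: Moves the arm, as the interface text tells. Its arguments: {"type":"object","properties":{"plan":{"type":"array","items":{"type":"array"}},"grip_force":{"type":"number"}},"required":["plan"]}

```bash
mkdir -p pics; python3 - <<'E'
from plant import r
import cv2
for n in("top","side"):
    cv2.imwrite(f"pics/{n}0.png",cv2.resize(r.capture(n)[:,:,::-1],(800,600),interpolation=cv2.INTER_CUBIC))
    print(n,r.get_calibration(n))
s=r.get_state();print(s)
E
```

```text
top {'K': array([[458.6289388 ,   0.        , 256.18078951],
       [  0.        , 458.6289388 , 194.7780215 ],
       [  0.        ,   0.        ,   1.        ]]), 'rvec': array([ 2.20958649, -2.00891731,  0.21117811]), 'tvec': array([-0.0371635 ,  0.54064522,  1.40101401])}
side {'K': array([[466.45964932,   0.        , 257.53908119],
       [  0.        , 466.45964932, 189.60381858],
       [  0.        ,   0.        ,   1.        ]]), 'rvec': array([ 2.15418716, -0.27271   ,  0.15268377]), 'tvec': array([-0.5145098 ,  0.12656309,  1.47576501])}
{'time_s': 0.1, 'joints': array([ 8.74411436e+01,  2.05888813e+01,  6.39795145e-01, -1.72642103e-02,
       -7.01376157e+01, -1.65072403e+01]), 'qd': array([-0.10287769, -0.01139195,  0.13108502,  0.08042264,  0.08527851,
       -0.01094106]), 'joint_torque': array([-1.60440552e-03, -5.84162557e+01,  2.93751544e+01,  7.01553673e+00,
        1.01635893e-02, -5.32959371e-05]), 'tcp_pos': array([0.22043869, 0.63781295, 0.40380604]), 'eef_rot': array([ 1.79912260e+02, -9.07595699e-03, -1.90719678e+01]), 'contact_force': array([-0.22354248,  0.45176437,  0.0193047 ]), 'moment': array([0.00956713, 0.02506983, 0.01780175]), 'gripper_width': 0.08751959206762598}
```

View pics/top0.png

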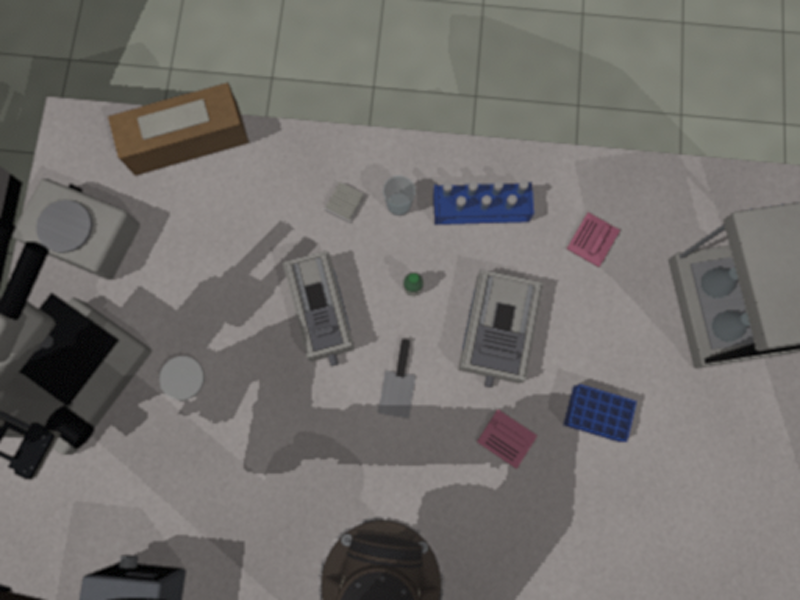

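View pics/side0.png

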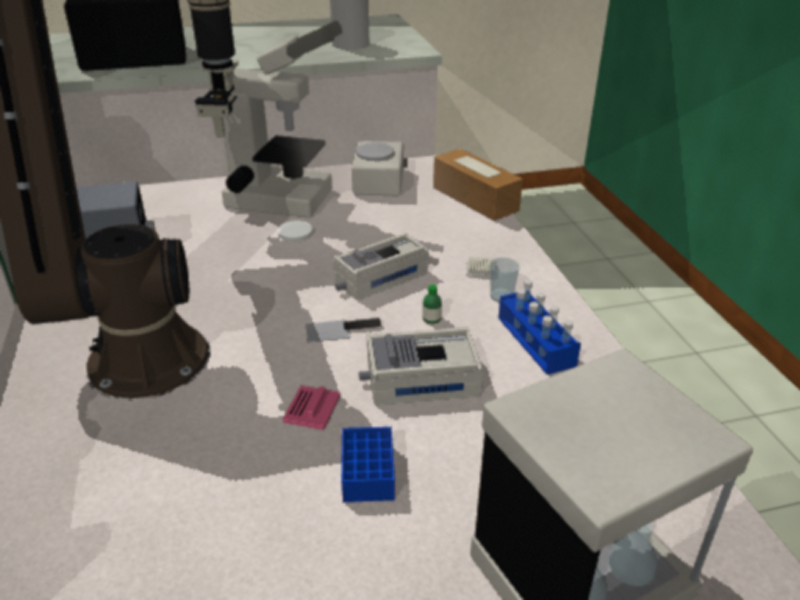

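The top view shows two white units. The small one is at about (318,305) and the large, wider one at about (502,325); its tab is at (504,317) and its rib near (500,338). In the side view the large unit is at (425,362). The pink look-alikes are at (507,438) and (594,238) in the top view. I'll confirm with enlarged crops.

```bash
cat > h.py <<'E'
import numpy as np,cv2
from plant import r
def crop(n,f,u0,v0,w,h,s):
    im=r.capture(n)[:,:,::-1][v0:v0+h,u0:u0+w]
    cv2.imwrite(f,cv2.resize(im,None,fx=s,fy=s,interpolation=cv2.INTER_CUBIC))
def ray(n,u,v):
    c=r.get_calibration(n);R=cv2.Rodrigues(c["rvec"])[0];C=-R.T@c["tvec"]
    d=R.T@np.linalg.inv(c["K"])@[u,v,1]; return C,d
def atz(n,u,v,z):
    C,d=ray(n,u,v); return C+d*(z-C[2])/d[2]
def proj(n,P):
    c=r.get_calibration(n)
    return cv2.projectPoints(np.array(P,float),c["rvec"],c["tvec"],c["K"],None)[0][:,0]
E
python3 - <<'E'
from h import *
crop("top","pics/t1.png",285,165,75,85,7)
crop("side","pics/s1.png",225,200,90,65,8)
E
```

```text
(no output)
```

View pics/t1.png

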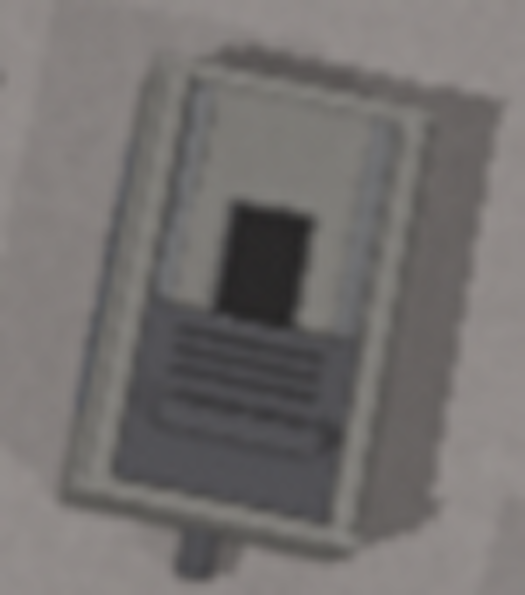

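View pics/s1.png

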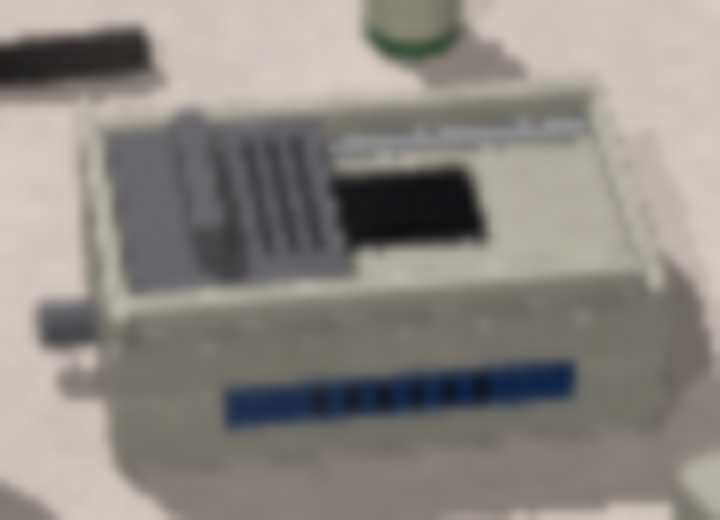

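The crops confirm the wider unit, with a grey cover and the tab out. Tab corners in the top crop are (234,203), (313,215), (295,326) and (217,314). The cover is at (158,305), (355,332), (330,522) and (110,480).

```bash
cat >> h.py <<'E'
E
python3 - <<'E'
from h import *
from scipy.optimize import least_squares
T=[((234,203),(38.5,17,70)),((313,215),(38.5,-17,70)),((295,326),(-13.5,-17,70)),((217,314),(-13.5,17,70)),
((158,305),(-15.5,48,73)),((355,332),(-15.5,-48,73)),((330,522),(-95.5,-48,73)),((110,480),(-95.5,48,73))]
S=[((470,168),(38.5,17,70)),((487,240),(38.5,-17,70)),((322,125),(-15.5,48,73)),((352,275),(-15.5,-48,73)),((125,290),(-95.5,-48,73)),((108,135),(-95.5,48,73))]
def px(L,s,u,v): return np.array([[(a[0]+.5)/s-.5+u,(a[1]+.5)/s-.5+v] for a,_ in L])
def W(L,p):
    c,s=np.cos(p[2]),np.sin(p[2]);q=np.array([b for _,b in L])/1e3
    return np.c_[p[0]+c*q[:,0]-s*q[:,1],p[1]+s*q[:,0]+c*q[:,1],q[:,2]]
pt,ps=px(T,7,285,165),px(S,8,225,200)
ft=lambda p:(proj("top",W(T,p))-pt).ravel()
fs=lambda p:(proj("side",W(S,p))-ps).ravel()
p0=[.6,-.25,0]
for f in(ft,fs,lambda p:np.r_[ft(p),fs(p)]):
    o=least_squares(f,p0);p=o.x
    print(p[:2],np.degrees(p[2]),np.round(f(p),1))
for nm,q in(("tab",(12.5,0,70)),("rib",(-65.5,0,91)),("ribback",(-71.5,0,91))):print(nm,W([(0,q)],p))
print(r.get_state()["time_s"])
E
```

```text
[ 0.52240775 -0.1930256 ] -5.730004159426163 [ 0.3 -0.4 -0.4 -0.  -0.5  0.1 -0.1 -0.3 -1.4 -0.4  0.8  1.6  0.3 -0.3
  1.  -0.4]
[ 0.52226561 -0.19939293] -9.659674062525003 [ 0.3  0.5 -0.3 -1.5 -0.1 -0.3 -0.5  1.   0.1  0.6  0.5 -0.3]
[ 0.52265498 -0.19485262] -7.260928186315621 [ 1.2 -0.5  0.5  0.2 -0.   0.2  0.4 -0.4 -0.9 -0.9  1.2  2.  -0.  -0.1
  0.8 -1.  -0.4 -0.8 -0.5 -2.8 -1.  -1.1 -0.1  0.1  0.7  0.4 -0.3 -0.4]
tab [[ 0.53505474 -0.19643247  0.07      ]]
rib [[ 0.45768024 -0.18657419  0.091     ]]
ribback [[ 0.45172835 -0.18581586  0.091     ]]
0.2
```

>>> carry_out(
  plan=[
    [[0.013,0.0155,0],[0,0,0],255],
    [[0.026,0.031,0],[0,0,0],255],
    [[0.026,0.031,0],[0,0,0],255],
    [[0.026,0.031,0],[0,0,0],255],
    [[0.026,0.031,0],[0,0,0],255],
    [[0.026,0.031,0],[0,0,0],255],
    [[0.026,0.031,0],[0,0,0],255],
    [[0.026,0.031,0],[0,0,0],255],
    [[0.026,0.031,0],[0,0,0],255],
    [[0.026,0.031,0],[0,0,0],255],
    [[0.026,0.031,0],[0,0,0],255],
    [[0.026,0.031,0],[0,0,0],255],
  ],
  grip_force=20,
)

```text
time_s: 1.2
tcp_pos: [0.3866, 0.2013, 0.4049]
eef_rot: [-180.0, -0.0, -19.0]
contact_force: [0.0, 0.7, 0.4]
gripper_width: 0.0131
```

```bash
python3 - <<'E'
from h import *
f=lambda x,y:((x+.5)/7-.5+285,(y+.5)/7-.5+165)
for a,b,z in(((188,85),(110,480),.073),((435,115),(352,550),.074),((150,60),(65,495),.074),((400,125),(332,520),.07)):
    A=atz("top",*f(*a),z);B=atz("top",*f(*b),z);d=A-B;print(A,B,np.degrees(np.arctan2(d[1],d[0])))
E
```

```text
[ 0.61291269 -0.15445945  0.073     ] [ 0.43077565 -0.13278704  0.073     ] -6.785697053071679
[ 0.60940826 -0.26629397  0.074     ] [ 0.40999605 -0.24071588  0.074     ] -7.309272854303414
[ 0.62263001 -0.13641322  0.074     ] [ 0.42215644 -0.11347818  0.074     ] -6.526511655003845
[ 0.60428297 -0.25152144  0.07      ] [ 0.42281851 -0.2318102   0.07      ] -6.199342589147585
```

>>> carry_out(
  plan=[
    [[0.026,0.031,0],[0,0,0],255],
    [[0.026,0.031,0],[0,0,0],255],
    [[0.026,0.031,0],[0,0,0],255],
    [[0.026,0.031,0],[0,0,0],255],
    [[0.026,0.031,0],[0,0,0],255],
    [[0.026,0.031,0],[0,0,0],255],
    [[0.026,0.031,0],[0,0,0],255],
    [[0.026,0.031,0],[0,0,0],255],
    [[0.026,0.031,0],[0,0,0],255],
    [[0.026,0.031,0],[0,0,0],255],
    [[0.015,0.018,0],[0,0,0],255],
    [[0,0,0],[0,0,-6],255],
  ],
)

```text
time_s: 2.2
tcp_pos: [0.5405, -0.2004, 0.4036]
eef_rot: [179.9, 0.1, -13.4]
contact_force: [0.1, 0.6, -0.2]
gripper_width: 0.0007
```

>>> carry_out(
  plan=[
    [[0,0,0.03],[0,0,-6],255],
    [[0,0,0.04],[0,0,0],255],
    [[0,0,0.04],[0,0,0],255],
    [[0,0,0.02],[0,0,0],255],
    [[0,0,0],[0,0,0],255],
  ],
)

```text
time_s: 2.62
tcp_pos: [0.5373, -0.1964, 0.2696]
eef_rot: [-180.0, 0.5, -7.1]
contact_force: [-0.3, -0.6, -0.2]
gripper_width: 0.0003
```

```bash
python3 - <<'E'
from h import *
crop("side","pics/s2.png",225,180,90,85,7)
print({k:r.get_state()[k] for k in("time_s","tcp_pos","eef_rot","contact_force","gripper_width")})
E
```

```text
{'time_s': 2.6667, 'tcp_pos': array([ 0.53866263, -0.19653913,  0.27260114]), 'eef_rot': array([179.97191093,   0.29488116,  -7.07654582]), 'contact_force': array([0.44550352, 0.48807411, 0.96516486]), 'gripper_width': 0.0005223660947998399}
```

View pics/s2.png

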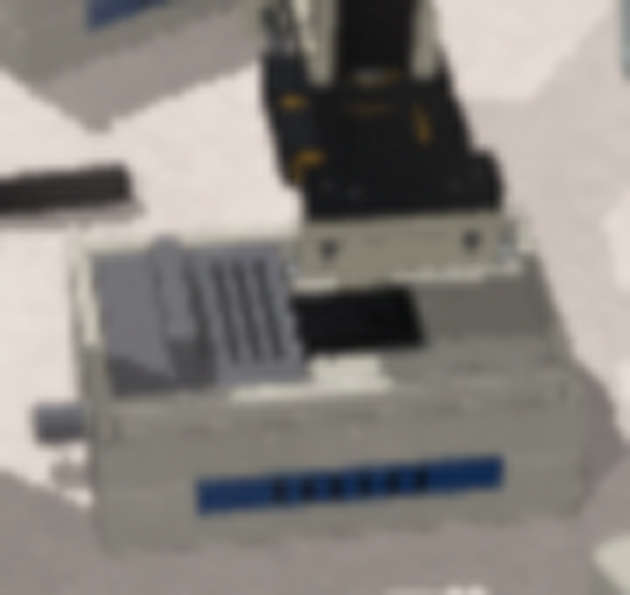

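The tab, at (300–425, 287–350), is uncovered. The fingers are probably hidden behind the gripper's wide body, with its lower edge at (310–510, 240). I'll check that with a projection and the top view.

```bash
python3 - <<'E'
from h import *
s=r.get_state();p=s["tcp_pos"];a=np.radians(-7.1);ux=np.array([np.cos(a),np.sin(a),0]);uy=np.array([-np.sin(a),np.cos(a),0])
tip=p-[0,0,.178];b=p-[0,0,.112]
q=proj("side",[tip,b-.0965*uy-.039*ux,b-.0965*uy+.039*ux,tip-.021*uy-.0095*ux,tip-.021*uy+.0095*ux])
print(tip,(q-[225,180])*7)
E
```

```text
[ 0.53866263 -0.19653913  0.09460114] [[362.36212606 260.43334737]
 [308.71144266 283.82707043]
 [507.3216019  268.57169279]
 [348.16274908 292.67707069]
 [393.08585212 289.20804368]]
```

The projection agrees with the picture: the fingertips are centred over the tab. Pressing.

>>> carry_out(
  plan=[
    [[0,0,0.018],[0,0,0],255],
    [[0,0,0.003],[0,0,0],255],
    [[0,0,0.002],[0,0,0],255],
    [[0,0,0.002],[0,0,0],255],
    [[0,0,0.002],[0,0,0],255],
    [[0,0,0.002],[0,0,0],255],
    [[0,0,0],[0,0,0],255],
  ],
)

```text
time_s: 3.25
tcp_pos: [0.5399, -0.1965, 0.2464]
eef_rot: [180.0, -0.1, -7.1]
contact_force: [0.3, -0.3, 1.8]
gripper_width: 0.0002
```

>>> carry_out(
  plan=[
    [[0,0,0.001],[0,0,0],255],
    [[0,0,0.001],[0,0,0],255],
    [[0,0,0.001],[0,0,0],255],
    [[0,0,0.001],[0,0,0],255],
    [[0,0,0.001],[0,0,0],255],
    [[0,0,0],[0,0,0],255],
  ],
)

```text
time_s: 3.75
tcp_pos: [0.5398, -0.1965, 0.2407]
eef_rot: [180.0, -0.1, -7.1]
contact_force: [3.0, -0.9, 3.1]
gripper_width: 0.0006
```

>>> carry_out(
  plan=[
    [[0,0,0.001],[0,0,0],255],
    [[0,0,0.001],[0,0,0],255],
    [[0,0,0.0005],[0,0,0],255],
    [[0,0,0],[0,0,0],255],
    [[0,0,0],[0,0,0],255],
  ],
)

```text
time_s: 4.17
tcp_pos: [0.5398, -0.1966, 0.2385]
eef_rot: [180.0, -0.1, -7.1]
contact_force: [2.4, 0.2, 5.4]
gripper_width: 0.0004
```

>>> carry_out(
  plan=[
    [[0,0,0.0005],[0,0,0],255],
    [[0,0,0],[0,0,0],255],
    [[0,0,0],[0,0,0],255],
  ],
)

```text
time_s: 4.42
tcp_pos: [0.5397, -0.1965, 0.2384]
eef_rot: [180.0, -0.1, -7.0]
contact_force: [1.8, 0.6, 9.6]
gripper_width: 0.0001
```

>>> carry_out(
  plan=[
    [[0,0,0.0005],[0,0,0],255],
    [[0,0,0.0005],[0,0,0],255],
    [[0,0,0],[0,0,0],255],
    [[0,0,0],[0,0,0],255],
  ],
)

```text
time_s: 4.75
tcp_pos: [0.5397, -0.1965, 0.2384]
eef_rot: [180.0, -0.1, -7.0]
contact_force: [-1.3, 3.5, 18.2]
gripper_width: 0.0008
```

The tab has bottomed out: tip z is 0.0604, it no longer moves, and the force is rising. Next I lift and go behind the rib.

>>> carry_out(
  plan=[
    [[0,0,-0.01],[0,0,0],255],
    [[0,0,-0.03],[0,0,0],255],
    [[0,0,-0.02],[0,0,0],255],
    [[-0.02,0,0],[0,0,0],255],
    [[-0.033,0,0],[0,0,0],255],
    [[-0.03,0,0],[0,0,0],255],
    [[-0.02,0,0],[0,0,0],255],
    [[0,0,0],[0,0,0],255],
    [[0,0,0],[0,0,0],255],
  ],
)

```text
time_s: 5.5
tcp_pos: [0.4357, -0.1838, 0.2967]
eef_rot: [-180.0, 0.1, -7.1]
contact_force: [1.5, -0.3, -0.2]
gripper_width: 0.0002
```

```bash
python3 - <<'E'
from h import *
crop("side","pics/s3.png",225,180,90,85,8)
print({k:r.get_state()[k] for k in("time_s","tcp_pos","eef_rot","contact_force","gripper_width")})
E
```

```text
{'time_s': 5.55, 'tcp_pos': array([ 0.43686047, -0.18389614,  0.29674614]), 'eef_rot': array([ 1.79998168e+02,  3.26280370e-02, -7.06786139e+00]), 'contact_force': array([-0.03020947, -0.31566233,  0.64186063]), 'gripper_width': 0.0002783112123756156}
```

View pics/s3.png

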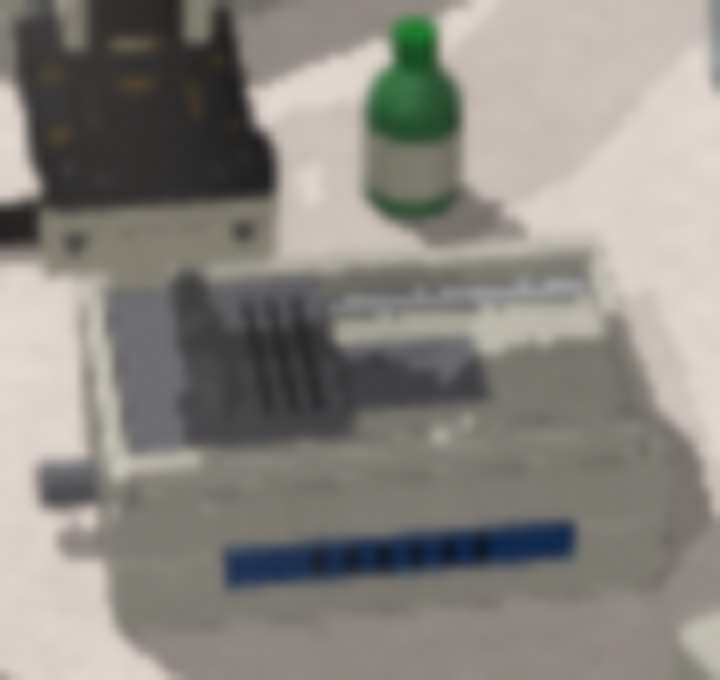

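The tab is down: the key at (410,370) is now level with the deck. The rib spans (175–240, 275–440). I'll check the rib's back edge against the model.

```bash
python3 - <<'E'
from h import *
a=np.radians(-7.1);c,s=np.cos(a),np.sin(a)
U=lambda x,y,z:[.5226+c*x-s*y,-.1949+s*x+c*y,z]
q=proj("side",[U(-.0715,.036,.091),U(-.0715,-.036,.091),U(-.0595,.036,.091),U(-.0595,-.036,.091),U(-.0955,-.048,.073),U(-.0155,-.048,.073)])
print((q-[225,180])*8)
p=r.get_state()["tcp_pos"];d=p[:2]-[.5226,-.1949];print(c*d[0]+s*d[1],-s*d[0]+c*d[1])
E
```

```text
[[167.88403728 265.25227365]
 [189.98923895 385.18042663]
 [199.62826089 262.88391593]
 [223.10607317 382.58860909]
 [127.65528494 450.43276682]
 [347.99822208 432.78888611]]
-0.08644216754837454 0.0003219523422265426
```

>>> carry_out(
  plan=[
    [[0,0,0.015],[0,0,0],255],
    [[0,0,0.012],[0,0,0],255],
    [[0,0,0.006],[0,0,0],255],
    [[0,0,0.004],[0,0,0],255],
    [[0,0,0.003],[0,0,0],255],
    [[0,0,0],[0,0,0],255],
    [[0,0,0],[0,0,0],255],
  ],
)

```text
time_s: 6.13
tcp_pos: [0.4375, -0.1839, 0.2568]
eef_rot: [180.0, 0.0, -7.1]
contact_force: [-0.6, 0.3, -0.1]
gripper_width: 0.0002
```

>>> carry_out(
  plan=[
    [[0.002,0,0],[0,0,0],255],
    [[0.002,0,0],[0,0,0],255],
    [[0.002,0,0],[0,0,0],255],
    [[0.003,0,0],[0,0,0],255],
    [[0.004,0,0],[0,0,0],255],
    [[0.004,0,0],[0,0,0],255],
    [[0.004,0,0],[0,0,0],255],
    [[0.004,0,0],[0,0,0],255],
    [[0.004,0,0],[0,0,0],255],
    [[0.004,0,0],[0,0,0],255],
    [[0.004,0,0],[0,0,0],255],
    [[0.004,0,0],[0,0,0],255],
  ],
)

```text
time_s: 7.13
tcp_pos: [0.4783, -0.1889, 0.2566]
eef_rot: [-180.0, 0.0, -7.1]
contact_force: [0.2, 0.4, 1.1]
gripper_width: 0.0005
```

Forces are low, so I continue: 56 mm more takes the total to 97 mm.

>>> carry_out(
  plan=[
    [[0.004,0,0],[0,0,0],255],
    [[0.004,0,0],[0,0,0],255],
    [[0.004,0,0],[0,0,0],255],
    [[0.004,0,0],[0,0,0],255],
    [[0.004,0,0],[0,0,0],255],
    [[0.004,0,0],[0,0,0],255],
    [[0.004,0,0],[0,0,0],255],
    [[0.004,0,0],[0,0,0],255],
    [[0.004,0,0],[0,0,0],255],
    [[0.004,0,0],[0,0,0],255],
    [[0.004,0,0],[0,0,0],255],
    [[0.004,0,0],[0,0,0],255],
  ],
)

```text
time_s: 8.13
tcp_pos: [0.5259, -0.1949, 0.2566]
eef_rot: [180.0, 0.0, -7.1]
contact_force: [-0.9, -0.2, 0.3]
gripper_width: 0.0005
```

>>> carry_out(
  plan=[
    [[0.003,0,0],[0,0,0],255],
    [[0.002,0,0],[0,0,0],255],
    [[0.002,0,0],[0,0,0],255],
    [[0.001,0,0],[0,0,0],255],
    [[0,0,0],[0,0,0],255],
  ],
)

```text
time_s: 8.55
tcp_pos: [0.5337, -0.1958, 0.2567]
eef_rot: [180.0, -0.0, -7.1]
contact_force: [0.1, -0.1, -0.6]
gripper_width: 0.0005
```

```bash
python3 - <<'E'
from h import *
crop("side","pics/s4.png",225,180,90,85,8)
E
```

```text
(no output)
```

View pics/s4.png

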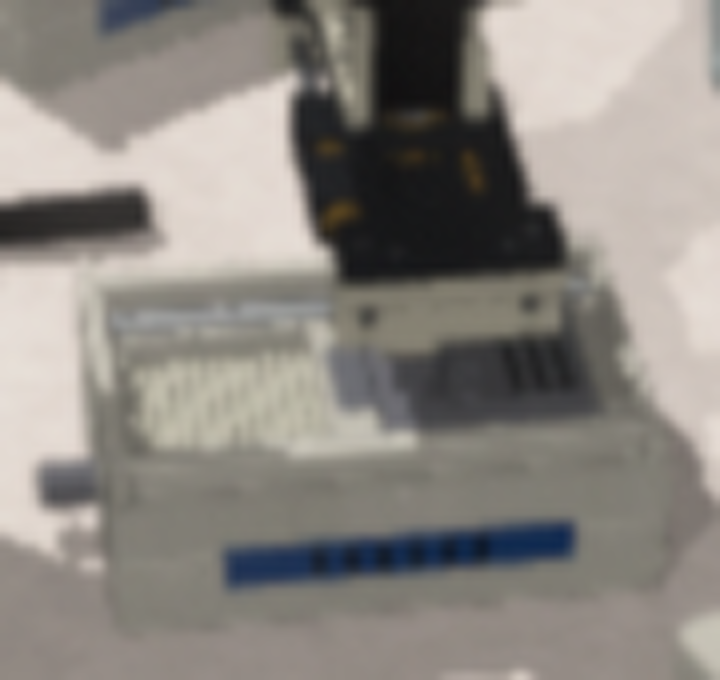

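The filter well is uncovered at (130–330, 350–450), and the cover lies flat on the parking deck at (390–600, 340–425). Now I back off, lift, and check with the arm clear.

>>> carry_out(
  plan=[
    [[-0.004,0,0],[0,0,0],255],
    [[-0.006,0,0],[0,0,0],255],
    [[0,0,-0.02],[0,0,0],255],
    [[0,0,-0.04],[0,0,0],255],
    [[0,0,-0.04],[0,0,0],255],
    [[0,0,-0.04],[0,0,0],255],
    [[0,-0.04,0],[0,0,0],255],
    [[0,-0.04,0],[0,0,0],255],
    [[0,-0.04,0],[0,0,0],255],
    [[0,-0.04,0],[0,0,0],255],
    [[0,-0.04,0],[0,0,0],255],
    [[0,0,0],[0,0,0],255],
  ],
)

```text
time_s: 9.6
tcp_pos: [0.5482, 0.0089, 0.3968]
eef_rot: [-179.9, -0.1, -6.8]
contact_force: [-0.8, -1.2, -0.5]
gripper_width: 0.0006
```

```bash
python3 - <<'E'
from h import *
crop("side","pics/s5.png",210,150,110,110,5)
crop("top","pics/t5.png",285,165,75,85,6)
a=cv2.imread("pics/s5.png");b=cv2.imread("pics/t5.png")
i=np.zeros((550,1010,3),np.uint8);i[:550,:550]=a;i[:510,555:1005]=b
cv2.imwrite("pics/f.png",cv2.resize(i,(800,436)))
print(r.get_state()["tcp_pos"],r.get_state()["qd"])
E
```

```text
[0.5476492  0.00541351 0.39659669] [-2.54793914 -0.10000943 -0.31798422  0.01078029 -0.21862648  0.62564254]
```

View pics/f.png

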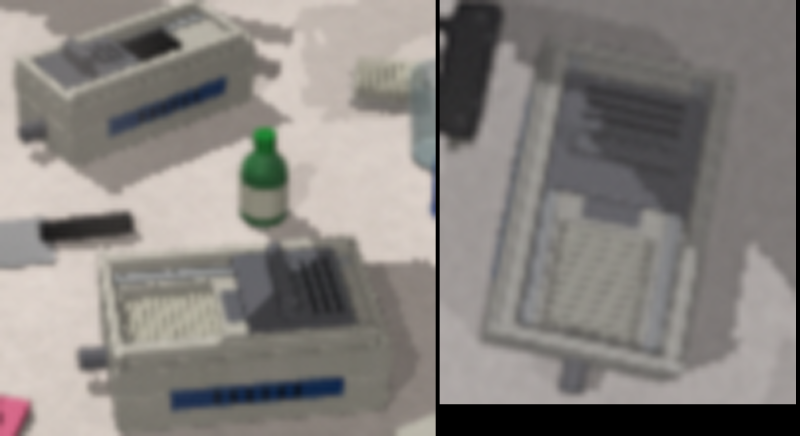

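Both views show the well fully open, with the cover flat near the end lip and the tab flush. The small unit, bottle and spatula are undisturbed.

>>> carry_out(
  plan=[
    [[0,0,0],[0,0,0],255],
    [[0,0,0],[0,0,0],255],
    [[0,0,0],[0,0,0],255],
  ],
)

```text
time_s: 9.95
tcp_pos: [0.5479, 0.0028, 0.3967]
eef_rot: [180.0, 0.0, -7.2]
contact_force: [0.0, -0.1, -0.8]
gripper_width: 0.0004
```

```bash
python3 -c "
from plant import r
print(r.close_job())"
```

```text
the job is handed in; nothing more can be done
None
```

The job is done and handed in at about 10 s. I pressed the large unit's snap tab fully in with the closed fingertips, then pushed the cover by its rib along the guides.

- **Tab:** it stopped moving with the fingertips at 60.4 mm height while the force rose to about 18 N, so it is flush with the deck.
- **Cover:** it slid about 92 mm by my estimate; the well is clear from 75 mm and the end lip is at 106 mm. Push forces stayed around 1 N.
- **Last pictures:** the side and top views show the well fully uncovered and the cover lying flat on the parking deck. The small unit, bottle and spatula look undisturbed in the side view, and the arm is clear of everything.
- **Disagreement:** the first side-camera and top-camera fits differed by about 4° in the unit's angle. The unit's long edges in the top view gave about -7°, which I used. No check failed.

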